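# Pack the bit rack and snap the drill case shut

### The job

Put the loose red bit rack into the empty bay of the black drill case, the one with the yellow cover, lying flat with its bits up. Then close both of the case's hinged covers, pressing each down until its catch snaps over and holds it fully shut. Leave the other things on the counter where they lie.

Things in the scene. Friction and masses are not known exactly. Their poses are not given: they have to be found in the camera images.
- rack_center (a point): the loose red plastic bit rack, a block 84 (its x) x 30 (its y) x 28 mm (z) with a row of six steel bit tips standing 6 mm out of its top, 0.1 kg; the point is the block's centre, 14 mm above its underside; its z points up
- case: the black drill case, fixed to the counter, 124 mm (x) by 250 mm (y), rim 50 mm above the counter; origin on the counter under its middle; x from the catches (front) to the hinges (back), y towards the yellow side. Outer walls 5 to 9 mm, a 24 mm web between the bays. Before each bay, 69 to 102 mm from the bay's centre, stand a sprung steel catch (top 55 mm above the counter) and its foot
- bay_yellow (a point): the empty bay of the case, 110 mm in x by 104 mm in y, its rim 45 mm above its floor: point at the centre of its inner floor, 5 mm above the counter; axes as the case's
- bay_grey (a point): the other bay of the case, same size and axes, already holding a few sockets and bits: centre of its inner floor. It lies 128 mm from the yellow bay towards -y of the case
- cover_yellow (a joint): yellow cover's angle, rad: 0 shut, growing as its front edge rises, 1.57 upright, at most 1.95; it starts leaning back past upright. Plate 128 mm from hinge to front edge, 106 wide, 4 thick; the stiff hinge (0.07 N m) keeps it where it is left. Laid down it stops on its catch at 0.1 rad, front edge 12 mm proud; 8 to 15 N there snaps it past the catch, which holds it under 0.02 rad
- cover_grey (a joint): angle of the grey cover, rad: same cover, hinge and catch as the yellow one; it starts part open, leaning over its bay
- cover_yellow_hinge (a point): middle of the yellow cover's hinge line, 52 mm above the counter, 60 mm behind the bay's centre; axes turn with the cover: y along the hinge, x in the plate pointing from the front edge to the hinge, z out of its outer face
- cover_grey_hinge (a point): middle of the grey cover's hinge line, the same way
- cover_yellow_press (a point): the place to press on the yellow cover: on its outer face, mid-width, 105 mm from the hinge (23 mm short of the front edge); moves with the cover; when shut it faces up, 55 mm above the counter
- cover_grey_press (a point): the place to press on the grey cover, the same way
- rack: the red bit rack again, origin at the centre of its underside
- tile: white ceramic tile offcut 85 x 55 x 8 mm lying flat, origin at the centre of its underside; leave alone
- wrench_a: steel open-end wrench 190 mm long lying behind the case, origin under its middle; leave alone
- wrench_b: steel open-end wrench 160 mm long lying to the right, origin under its middle; leave alone
- clamp: orange bar clamp lying flat, about 200 x 110 mm, 20 mm high, origin under its middle; leave alone
- screw_jar: glass jar with green cap, 70 mm across, 85 mm high, origin at the centre of its underside; leave alone
- tape_measure: yellow tape measure 70 x 66 x 34 mm, origin at the centre of its underside; leave alone
Mind the look-alikes: they are no part of the job. Of the things that look like the rack, the middle-sized one is meant.

How it is judged:
On the way, in this order (a step that is already met when the one before it is completed fails the run):
1. the bit rack lies in the yellow bay, let go, its cover still open (x of rack_center in the frame of bay_yellow between -0.055 and 0.055 m and y of rack_center in the frame of bay_yellow between -0.052 and 0.052 m and z of rack_center in the frame of bay_yellow below 0.022 m and angle between rack_center's own z axis and vertical below 0.2 rad and linear speed of rack below 0.02 m/s and contact force between the fingers and rack below 0.2 N and value of joint cover_yellow above 0.2 rad), for 0.2 s.
2. the yellow cover is snapped shut over it (value of joint cover_yellow below 0.035 rad), for 0.2 s.
At the end, for the whole second after the job is handed in: both covers are snapped shut (within 0.035 rad of fully shut) and still, and the bit rack lies at rest inside the yellow bay, flat within 0.2 rad, bits up (x of rack_center in the frame of bay_yellow between -0.055 and 0.055 m and y of rack_center in the frame of bay_yellow between -0.052 and 0.052 m and z of rack_center in the frame of bay_yellow below 0.022 m and angle between rack_center's own z axis and vertical below 0.2 rad and linear speed of rack below 0.02 m/s and value of joint each of cover_yellow, cover_grey below 0.035 rad and velocity of joint each of cover_yellow, cover_grey below 0.05 rad/s); the robot touches nothing.
It fails at once if another thing on the counter is moved more than 30 mm (distance of any of tile, wrench_a, wrench_b, clamp, screw_jar, tape_measure from where it was at the start of the episode above 0.03 m).
It also fails if it takes over 72 s, if anything falls off the work surface, if the arm or the gripper's body presses on something with over 40 N, if the wrist force passes 120 N, or if a joint passes its speed limit or range.

### The arm

A 6-joint arm with a two-finger parallel gripper is mounted at the origin on the work surface. World frame = base frame: x ahead of the robot, y to its left, z up, the work surface at z = 0. Lengths are in m, angles in rad, forces in N, time in s.
With the tool pointing down it reaches from about 0.35 to 0.925 m from the base axis. Payload 6.4 kg.
Tool frame: the origin (TCP) lies on the front face of the gripper's body, between the roots of the fingers; the fingertips stand 73 mm ahead of it and the grasp point (between the pads) lies 54 mm ahead of it; z points along the fingers, y is the line along which they close (so a half turn about z gives the same grasp; the last joint's range is limited). The gripper opens to 85 mm and grips with 20 to 120 N. Pads are 22 mm wide; open, the fingers measure 114 mm over their backs; the gripper's body (76 mm by 85 mm) begins 54 mm behind the grasp point. The pads swing forward as they close: fully open they stand 13 mm farther back than shut.
Start: joints at [0.98, 0.245, 1.558, -0, 1.339, -0.174], TCP at [0.263, 0.594, 0.304] pointing down, gripper open.
Joint ranges: [-3.13, 3.13], [-1.02, 2.26], [0.13, 2.54], [-0.95, 4.09], [0.21, 2.88], [-2.74, 2.74]. Speed limits (rad/s): [2.57, 2.57, 3.14, 3.14, 3.14, 3.14].

### API

Orientations are given as a unit quaternion [w, x, y, z].
In Python, from rig import manip gives the robot as it stands.
- The arm moves only by the shell command python3 -m handwheel 'ROWS' [FORCE]. ROWS is JSON, a list of rows, each a list of 7 numbers: the shift along the world's x, y, z in m, then the turn, a rotation vector about the world's x, y, z in degrees, then the closure, from -1 (fully open) to 1 (shut). In form: [[tx, ty, tz, wx, wy, wz, hand], ...]. A call has 1 to 20 rows; each row shifts and turns the commanded pose from where the row before left it; what a row does not reach is not made up. A row lasts 1/12 s, in which the tool goes at most 41.7 mm and 7.16 degrees, less where a joint would pass 70% of its speed; a pose out of reach is approached as far as the arm can. A call with a gripper value outside its range is refused whole. The fingers move at their own pace and stop on an object; FORCE is the grip in N (left out, the last holds). Time passes only in rows, so rows that do not move let the fingers close. It gives the time, the measured TCP pose, the force, the opening and the grip force at its end, in the units of the state.
- manip.sense(): the state, without advancing time (a new reading comes with each control period).
- manip.capture(name): name is "scene" or "side" or "wrist"; returns (picture, depth): 480x640x3 uint8, blue, green, red; 480x640 float32, m along the optical axis (not along the pixel's ray), 0 where there is no reading.
- manip.camera_model(name): a dict with "fx", "fy", "cx", "cy" (pixels), "R" (3x3) and "t" (3): a world point X has camera coordinates R X + t. Camera axes: x right, y down, z forward; pixel columns grow to the right and rows downward; lengths in m; the calibration is good to about 2 mm. A picture is of the moment at which its call begins: read the wrist's pose just before it. camera_model takes no time and is no camera call; for the wrist camera it gives the pose at the moment of the call.
- manip.job_done(): hands the job in; it is judged then, once.
The state is a dict: "time": time; "qpos": joint angles; "dq": joint speeds; "joint_efforts": joint torques, N m; "eef_pos": TCP position; "ee_rot": TCP orientation; "ft_force": force on the tool from outside, world axes, zero at the start; "ft_torque": the same for the moment, N m; "opening": opening from 0.0 (shut) to 1.0 (fully open); "gripper_force": force on a finger pad.
Only numpy, scipy, OpenCV 4.12 (cv2) and the standard library are available. Lean on these libraries where they do the work, as an engineer would, in place of code of your own. Each camera call takes 0.05 s, during which the arm holds its last target. There are 200 camera calls.

## Working session

There is one attempt and no reset: what is moved stays moved. The work goes in short steps, Python scripts to look and compute and a shell command to move; the robot and the scene stay as the last step left them, time stands still between calls to the robot, and variables do not carry over. Pictures are saved under pics/ and viewed, at most 10 in all, crops included, and the job is handed in when it is done.

```bash
mkdir -p pics
python3 - <<'E'
from rig import manip
import cv2,numpy as np
s=manip.sense();print(s)
for n in("scene","side"):
    p,d=manip.capture(n);cv2.imwrite(f"pics/{n}0.png",p);np.savez(f"{n}0.npz",p=p,d=d,**manip.camera_model(n))
E
```

```text
{'time': 0.0, 'qpos': array([ 9.79875515e-01,  2.45819450e-01,  1.55905736e+00, -8.10413154e-06,
        1.33869200e+00, -1.74101423e-01]), 'dq': array([ 0.00010526,  0.000871  ,  0.00039765, -0.0001654 ,  0.00112147,
       -0.00179254]), 'joint_efforts': array([ 2.18855290e-03, -4.29500020e+01, -3.26139700e+01,  5.81803405e-06,
        5.15165651e-03,  2.21595499e-06]), 'eef_pos': array([0.26290666, 0.59398352, 0.30275344]), 'ee_rot': array([-3.65144325e-04,  2.06903252e-01,  9.78360909e-01, -9.18142679e-04]), 'ft_force': array([-0.26677025, -0.52098194, -0.49775234]), 'ft_torque': array([0.00877708, 0.02392236, 0.00892274]), 'gripper_force': 0.0, 'opening': 1.0011166129355233}
```

View pics/scene0.png

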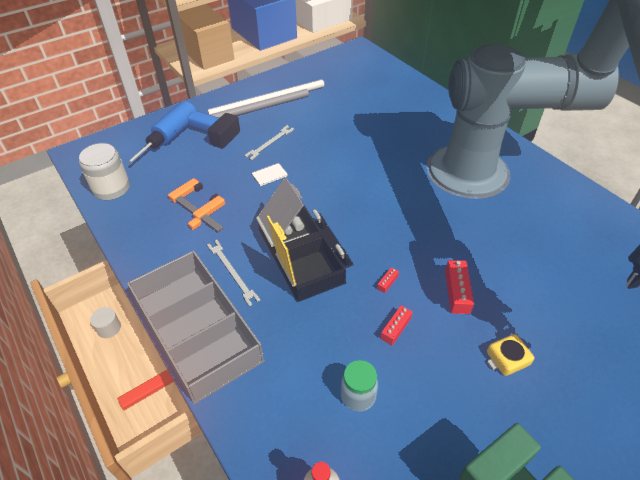

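View pics/side0.png

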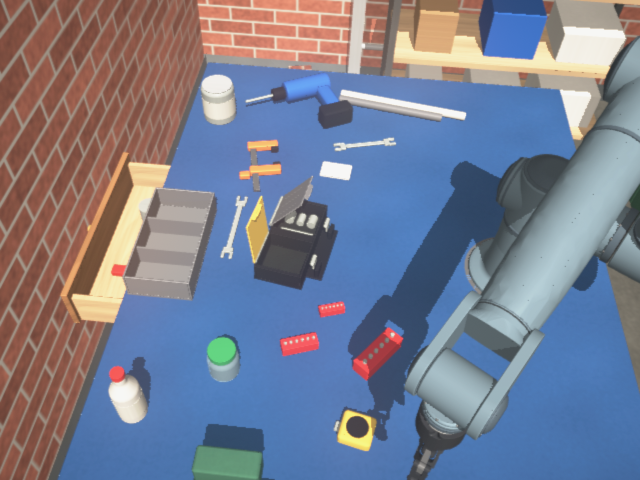

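The scene view shows the middle-sized rack at about (397,325), and the side view at (300,344). The case is at about (305,255) with the yellow cover past upright and the grey one leaning over its bay.

```bash
cat > h.py <<'E'
import numpy as np,cv2
def cloud(p,d,m):
    v,u=np.mgrid[:480,:640]
    c=np.stack([(u-m['cx'])/m['fx']*d,(v-m['cy'])/m['fy']*d,d],-1)
    W=(c-m['t'])@m['R']
    W[d<=0]=np.nan
    return W
def red(p):
    h=cv2.cvtColor(p,cv2.COLOR_BGR2HSV)
    return ((h[...,0]<8)|(h[...,0]>172))&(h[...,1]>150)&(h[...,2]>70)
def rect(P):
    (c,s,a)=cv2.minAreaRect((P[:,:2]*1000).astype(np.float32)); 
    if s[0]<s[1]: s=s[::-1];a+=90
    return np.round(c,1),np.round(s,1),round(a%180,1)
E
python3 - <<'E'
import numpy as np,cv2
from h import *
for n,rk,cs in(("scene",(397,325),(305,255)),("side",(300,344),(290,245))):
    z=np.load(n+"0.npz");p=z['p'];W=cloud(p,z['d'],z);print(n,z['d'].shape, "cam",-z['R'].T@z['t'])
    _,L=cv2.connectedComponents(red(p).astype(np.uint8))
    l=L[rk[1]-6:rk[1]+7,rk[0]-6:rk[0]+7];l=np.bincount(l[l>0]).argmax()
    P=W[L==l];print("rack z",np.nanpercentile(P[:,2],[5,50,95]));T=P[(P[:,2]>.022)];print(rect(T),np.mean(T,0))
    v,u=np.mgrid[:480,:640];near=(abs(u-cs[0])<70)&(abs(v-cs[1])<75)
    dark=(p.max(2)<75)&near
    Q=W[dark&(W[...,2]>.040)&(W[...,2]<.058)];print("case",len(Q),rect(Q))
    h=cv2.cvtColor(p,cv2.COLOR_BGR2HSV)
    Y=W[near&(h[...,0]>18)&(h[...,0]<35)&(h[...,1]>120)&(h[...,2]>90)];print("yel",rect(Y),np.nanpercentile(Y,[2,50,98],axis=0))
    for a in np.unique(np.round(Y[:,2],2)): 
        t=Y[abs(Y[:,2]-a)<.005]; print(a,len(t),t.mean(0).round(3)) if len(t)>5 and int(round(a*100))%4==0 else 0
    o=np.zeros((500,500,3),np.uint8)
    G=W[near];C=p[near];ok=G[:,2]>.02
    # topdown
    ctr=np.nanmedian(Q,0);print(ctr)
    ij=np.round((G[ok,:2]-ctr[:2])*1000+250);ok2=(abs(ij-250)<248).all(1);ij=ij[ok2].astype(int)
    for (i,j),c in zip(ij,C[ok][ok2]): cv2.circle(o,(499-j,499-i),2,tuple(int(x) for x in c),-1)
    cv2.imwrite(f"pics/top_{n}.png",o)
a=cv2.imread("pics/top_scene.png");b=cv2.imread("pics/top_side.png");cv2.imwrite("pics/top.png",cv2.resize(np.hstack([a,b]),(800,400)))
E
```

```text
scene (480, 640) cam [0.97912944 0.68170385 0.96061488]
rack z [0.00935768 0.02621636 0.0296033 ]
(array([509.3, 280.8]), array([86.6, 29.7]), 19.7) [0.51180103 0.28268066 0.02678305]
case 747 (array([562.3,  -2.6]), array([234.5, 121.5]), 79.7)
yel (array([615.5,  -6.5]), array([209.6,  42.9]), 65.7) [[ 0.59351484 -0.02307765  0.00965989]
 [ 0.64239499  0.04633675  0.14514661]
 [ 0.65267405  0.0904988   0.18262326]]
0.0 6 [ 0.582 -0.032  0.003]
0.08 31 [0.634 0.034 0.08 ]
0.12 32 [0.644 0.055 0.12 ]
0.16 29 [0.647 0.052 0.16 ]
[0.54701939 0.0057306  0.04767018]
side (480, 640) cam [0.43630754 0.99720713 1.25073321]
rack z [0.00596867 0.02506375 0.03036344]
(array([508.8, 280.9]), array([82.3, 34.7]), 19.3) [0.50919887 0.28256775 0.02679963]
case 305 (array([560. ,  -7.2]), array([243.3, 117.3]), 79.9)
yel (array([674.4, -86.9]), array([367.6,  67.9]), 100.0) [[ 0.62636261 -0.24469244  0.01865616]
 [ 0.63807357  0.04569815  0.12151888]
 [ 0.68732018  0.08890105  0.18293508]]
0.08 56 [0.635 0.047 0.08 ]
0.12 58 [0.637 0.04  0.12 ]
0.16 34 [0.645 0.062 0.16 ]
[0.54481841 0.03743122 0.04563343]
```

View pics/top.png

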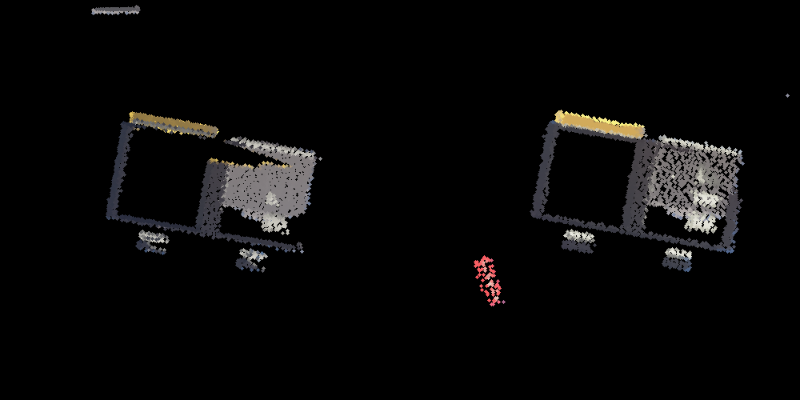

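```bash
python3 -m handwheel '[[0.0206,-0.0261,-0.0085,0,0,3.62,-1],[0.0206,-0.0261,-0.0085,0,0,3.62,-1],[0.0206,-0.0261,-0.0085,0,0,3.62,-1],[0.0206,-0.0261,-0.0085,0,0,3.62,-1],[0.0206,-0.0261,-0.0085,0,0,3.62,-1],[0.0206,-0.0261,-0.0085,0,0,3.62,-1],[0.0206,-0.0261,-0.0085,0,0,3.62,-1],[0.0206,-0.0261,-0.0085,0,0,3.62,-1],[0.0206,-0.0261,-0.0085,0,0,3.62,-1],[0.0206,-0.0261,-0.0085,0,0,3.62,-1],[0.0206,-0.0261,-0.0085,0,0,3.62,-1],[0.0206,-0.0261,-0.0085,0,0,3.62,-1],[0,0,0,0,0,0,-1],[0,0,0,0,0,0,-1]]' 40
cat >> h.py <<'E'
def look(n,name):
    from rig import manip
    m=manip.camera_model(n);p,d=manip.capture(n);cv2.imwrite(f"pics/{name}.png",p);return p,cloud(p,d,m)
E
python3 - <<'E'
from h import *
from rig import manip
s=manip.sense();print(s['eef_pos'],s['ee_rot'])
p,W=look("wrist","w1")
n,L,st,_=cv2.connectedComponentsWithStats(red(p).astype(np.uint8))
for l in range(1,n):
    if st[l,4]>300:
        P=W[L==l];P=P[P[:,2]>.022];print(st[l],rect(P) if len(P)>10 else 0)
# case rim, from fixed views, in case axes at yaw -10.2
a=np.deg2rad(-10.2);R=np.array([[np.cos(a),-np.sin(a)],[np.sin(a),np.cos(a)]])
for n in("scene","side"):
    z=np.load(n+"0.npz");p=z['p'];W=cloud(p,z['d'],z)
    m=(abs(W[...,0]-.56)<.11)&(abs(W[...,1])<.16)&(W[...,2]>.042)&(W[...,2]<.056)&(p.max(2)<75)
    Q=(W[m][:,:2]-[.56,-.003])@R*1000
    print(n);print("x",list(np.histogram(Q[:,0],np.arange(-110,80,4))));print("y",list(np.histogram(Q[abs(Q[:,0])<50][:,1],np.arange(-140,144,4))))
    G=(W[...,2]>.056)&(abs(W[...,0]-.6)<.12)&(abs(W[...,1])<.16)
    Q=np.c_[(W[G][:,:2]-[.56,-.003])@R,W[G][:,2:]]
    for nm,s in(("yel",Q[:,1]>20e-3),("grey",Q[:,1]<-20e-3)):
        for zz in np.arange(.06,.2,.02):
            t=Q[s&(abs(Q[:,2]-zz)<.006)]
            if len(t)>3:print(nm,round(zz,2),len(t),np.percentile(t[:,0],[10,50,90]).round(3),np.percentile(t[:,1],[2,98]).round(3))
E
```

```text
time: 1.27
eef_pos: [0.5107, 0.2798, 0.2009]
ee_rot: [-0.001, -0.168, 0.986, -0.0]
ft_force: [-0.6, 0.7, -0.1]
opening: 1.003
gripper_force: 0.0
[0.51065874 0.27982618 0.20090439] [-1.00989577e-03 -1.68112611e-01  9.85767280e-01 -2.56034212e-05]
[ 384    0  131   93 7186] (array([349.6, 309. ]), array([60.4, 43.5]), 52.3)
[ 179   51   46   99 3396] (array([442.3, 173.4]), array([59.5, 21.1]), 19.0)
[ 295  183   43  117 4223] (array([507.2, 277.4]), array([83.2, 29.4]), 20.2)
scene
x [array([  0,   0,   0,   0,   0,   0,   0,   0,   0,   0,   0,   0,   3,
        56, 112,  26,  16,  20,  18,  27,  20,  16,  25,  21,  21,  19,
        23,  19,  21,  20,  25,  19,  23,  21,  19,  21,   6,   8,   9,
         6,   9,   9,   8,   8,   0,   0,   0]), array([-110, -106, -102,  -98,  -94,  -90,  -86,  -82,  -78,  -74,  -70,
        -66,  -62,  -58,  -54,  -50,  -46,  -42,  -38,  -34,  -30,  -26,
        -22,  -18,  -14,  -10,   -6,   -2,    2,    6,   10,   14,   18,
         22,   26,   30,   34,   38,   42,   46,   50,   54,   58,   62,
         66,   70,   74,   78])]
y [array([ 0,  0,  0,
[... 2661 characters left out ...]
 96,  100,  104,  108,  112,  116,  120,
        124,  128,  132,  136,  140])]
yel 0.06 58 [0.06  0.063 0.064] [0.021 0.106]
yel 0.08 58 [0.064 0.065 0.066] [0.022 0.108]
yel 0.1 58 [0.065 0.067 0.068] [0.021 0.105]
yel 0.12 56 [0.067 0.069 0.07 ] [0.022 0.107]
yel 0.14 58 [0.069 0.07  0.071] [0.021 0.107]
yel 0.16 37 [0.071 0.072 0.074] [0.06  0.107]
yel 0.18 119 [0.065 0.072 0.077] [0.024 0.103]
grey 0.06 84 [0.055 0.06  0.066] [-0.128 -0.023]
grey 0.08 70 [0.039 0.044 0.047] [-0.124 -0.025]
grey 0.1 81 [0.023 0.027 0.032] [-0.126 -0.023]
grey 0.12 82 [0.007 0.011 0.015] [-0.127 -0.023]
grey 0.14 87 [-0.015 -0.005 -0.001] [-0.126 -0.022]
grey 0.16 13 [-0.02  -0.017 -0.015] [-0.113 -0.036]
```

View pics/w1.png

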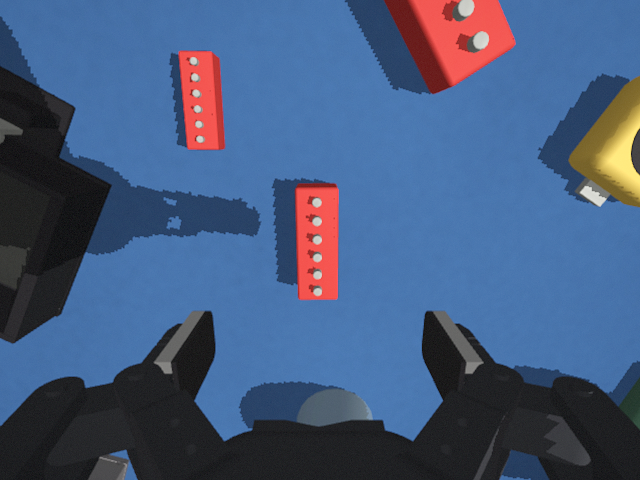

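The wrist view shows the rack centred at (317,240) squarely between the open fingers. Descending to grasp it.

```bash
python3 -m handwheel '[[-0.001,0,-0.02,0,0,0.5,-1],[-0.001,0,-0.02,0,0,0,-1],[0,0,-0.02,0,0,0,-1],[0,0,-0.02,0,0,0,-1],[0,0,-0.02,0,0,0,-1],[0,0,-0.012,0,0,0,-1],[0,0,-0.01,0,0,0,-1],[0,0,0,0,0,0,-1],[0,0,0,0,0,0,1],[0,0,0,0,0,0,1],[0,0,0,0,0,0,1],[0,0,0,0,0,0,1],[0,0,0,0,0,0,1],[0,0,0,0,0,0,1],[0,0,0,0,0,0,1],[0,0,0,0,0,0,1]]' 40
```

```text
time: 2.65
eef_pos: [0.5092, 0.2813, 0.081]
ee_rot: [0.001, -0.174, 0.985, 0.0]
ft_force: [-0.4, -0.6, 5.9]
opening: 0.342
gripper_force: 42.0
```

```bash
python3 -m handwheel '[[0,0,0.01,0,0,0,1],[0,0,0.025,0,0,0,1],[0,0,0.03,0,0,0,1],[0,0,0.03,0,0,0,1],[0,0,0.025,0,0,0,1],[0.0074,-0.0286,0,0,0,-3.73,1],[0.0074,-0.0286,0,0,0,-3.73,1],[0.0074,-0.0286,0,0,0,-3.73,1],[0.0074,-0.0286,0,0,0,-3.73,1],[0.0074,-0.0286,0,0,0,-3.73,1],[0.0074,-0.0286,0,0,0,-3.73,1],[0.0074,-0.0286,0,0,0,-3.73,1],[0.0074,-0.0286,0,0,0,-3.73,1],[0,0,0,0,0,0,1],[0,0,0,0,0,0,1]]'
python3 - <<'E'
from h import *
p,W=look("wrist","w2")
n,L,st,_=cv2.connectedComponentsWithStats(red(p).astype(np.uint8))
for l in range(1,n):
    if st[l,4]>300:
        P=W[L==l];print(st[l],np.nanpercentile(P,[2,50,98],axis=0).round(3).tolist())
a=np.deg2rad(-10.2);R=np.array([[np.cos(a),-np.sin(a)],[np.sin(a),np.cos(a)]])
m=(W[...,2]>.046)&(W[...,2]<.053)&(p.max(2)<75)
Q=(W[m][:,:2]-[.5728,.0511])@R*1000
for k,s in((0,abs(Q[:,1])<40),(1,abs(Q[:,0])<40)):
    h,e=np.histogram(Q[s,k],np.arange(-100,100,3));print("xy"[k],[(int(b),int(c)) for b,c in zip(e,h) if c>8])
E
```

```text
time: 3.9
eef_pos: [0.5674, 0.0512, 0.1998]
ee_rot: [-0.0, 0.086, 0.996, 0.0]
ft_force: [-0.5, -0.7, -2.1]
opening: 0.337
gripper_force: 41.1
[ 436    0   73   83 1273] [[0.424, 0.156, 0.003], [0.448, 0.164, 0.014], [0.473, 0.177, 0.022]]
[ 278  216   82  205 7609] [[0.522, 0.033, 0.127], [0.571, 0.051, 0.148], [0.603, 0.071, 0.149]]
x [(-64, 34), (-61, 232), (-58, 241)]
y [(-82, 71), (-79, 496), (-76, 515), (-73, 516), (-70, 514), (-67, 508), (-64, 483), (-61, 485), (-58, 604), (47, 398), (50, 245), (53, 204)]
```

View pics/w2.png

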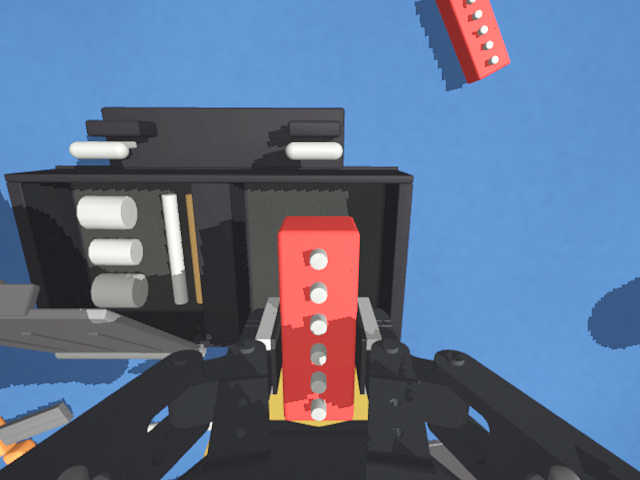

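The wrist view shows the rack held level over the yellow bay (rack at (318,320), bay edges at columns 245 and 405 or so), and the cover is behind. Lowering it with a 4 mm correction.

```bash
python3 -m handwheel '[[0,-0.004,-0.01,0,0,0,1],[0,0,-0.02,0,0,0,1],[0,0,-0.02,0,0,0,1],[0,0,-0.02,0,0,0,1],[0,0,-0.015,0,0,0,1],[0,0,-0.01,0,0,0,1],[0,0,-0.008,0,0,0,1],[0,0,-0.005,0,0,0,1],[0,0,-0.003,0,0,0,1],[0,0,-0.001,0,0,0,1],[0,0,0,0,0,0,1],[0,0,0,0,0,0,1]]'
```

```text
time: 4.95
eef_pos: [0.5681, 0.0483, 0.0886]
ee_rot: [0.001, 0.085, 0.996, -0.0]
ft_force: [0.2, -0.4, -2.2]
opening: 0.337
gripper_force: 41.1
```

```bash
python3 -m handwheel '[[0,0,-0.002,0,0,0,1],[0,0,-0.001,0,0,0,1],[0,0,0,0,0,0,0.1],[0,0,0,0,0,0,-0.05],[0,0,0,0,0,0,-0.05],[0,0,0,0,0,0,-0.05],[0,0,0.003,0,0,0,-0.05],[0,0,0.015,0,0,0,-0.05],[0,0,0.025,0,0,0,-0.05],[0,0,0.03,0,0,0,-0.05],[0,0,0.03,0,0,0,-0.05],[0,0,0.03,0,0,0,1],[0,0,0.03,0,0,0,1],[0,0,0.03,0,0,0,1],[0,0,0.03,0,0,0,1],[0,0,0.03,0,0,0,1],[0,0,0.03,0,0,0,1]]'
python3 - <<'E'
from h import *
p,W=look("wrist","w3")
n,L,st,_=cv2.connectedComponentsWithStats(red(p).astype(np.uint8))
for l in range(1,n):
    if st[l,4]>300:
        P=W[L==l];print(st[l],np.nanpercentile(P,[2,50,98],axis=0).round(3).tolist(),rect(P[P[:,2]>.027]))
a=np.deg2rad(-10.2);R=np.array([[np.cos(a),-np.sin(a)],[np.sin(a),np.cos(a)]])
for n in("scene","side"):
  p,W=look(n,n+"3")
  G=(W[...,2]>.056)&(abs(W[...,0]-.64)<.12)&(abs(W[...,1])<.16)
  h=cv2.cvtColor(p,cv2.COLOR_BGR2HSV);G&=(h[...,0]>18)&(h[...,0]<35)&(h[...,1]>120)
  Q=np.c_[(W[G][:,:2]-[.572,.0467])@R,W[G][:,2:]]
  for zz in np.arange(.06,.2,.02):
    t=Q[abs(Q[:,2]-zz)<.006]
    if len(t)>3:print(round(zz,2),len(t),np.percentile(t[:,0],[10,50,90]).round(3),np.percentile(t[:,1],[2,98]).round(3))
E
```

```text
time: 6.37
eef_pos: [0.5672, 0.0484, 0.3696]
ee_rot: [0.0, 0.085, 0.996, -0.0]
ft_force: [1.8, 0.4, -0.9]
opening: 0.002
gripper_force: 0.0
[ 390   42   42   64 1178] [[0.415, 0.155, 0.004], [0.442, 0.169, 0.021], [0.471, 0.187, 0.023]] (array([0., 0.]), array([0., 0.]), 0.0)
[ 305  169   27   74 1723] [[0.524, 0.03, 0.008], [0.563, 0.049, 0.034], [0.606, 0.067, 0.036]] (array([565.3,  49. ]), array([83.4, 29.8]), 169.9)
0.06 6 [0.062 0.064 0.064] [-0.043  0.053]
0.08 40 [0.062 0.065 0.066] [-0.125  0.056]
0.1 41 [0.066 0.067 0.068] [-0.037  0.057]
0.12 36 [0.068 0.069 0.07 ] [-0.038  0.057]
0.14 42 [0.069 0.071 0.072] [-0.035  0.056]
0.16 41 [0.071 0.073 0.073] [-0.038  0.057]
0.18 180 [0.063 0.071 0.074] [-0.044  0.053]
0.06 21 [0.059 0.06  0.061] [-0.038  0.052]
0.08 66 [0.06  0.062 0.063] [-0.043  0.054]
0.1 65 [0.062 0.064 0.065] [-0.043  0.053]
0.12 64 [0.064 0.066 0.067] [-0.041  0.053]
0.14 64 [0.066 0.067 0.069] [-0.044  0.054]
0.16 45 [0.068 0.069 0.07 ] [-0.043  0.054]
0.18 43 [0.061 0.068 0.071] [-0.044  0.053]
```

The rack lies flat in the bay, centred to within about 7 mm. Next I move behind the yellow cover.

```bash
python3 -m handwheel '[[0.0284,-0.0046,0,0,0,0,1],[0.0284,-0.0046,0,0,0,0,1],[0.0284,-0.0046,0,0,0,0,1],[0.0284,-0.0046,0,0,0,0,1],[0,0,-0.0273,0,0,0,1],[0,0,-0.0273,0,0,0,1],[0,0,-0.0273,0,0,0,1],[0,0,-0.0273,0,0,0,1],[0,0,-0.0273,0,0,0,1],[0,0,0,0,0,0,1],[-0.013,0.0023,0,0,0,0,1],[-0.013,0.0023,0,0,0,0,1],[-0.0125,0.0022,-0.001,0,0,0,1],[-0.0125,0.0022,-0.001,0,0,0,1],[-0.0125,0.0022,-0.001,0,0,0,1]]'
```

```text
time: 7.77
eef_pos: [0.6173, 0.0412, 0.2292]
ee_rot: [0.001, 0.085, 0.996, -0.0]
ft_force: [1.4, -0.2, -0.3]
opening: 0.004
gripper_force: 0.4
```

```bash
python3 -m handwheel '[[-0.0115,0.0021,-0.0045,0,0,0,1],[-0.0115,0.0021,-0.0045,0,0,0,1],[-0.0115,0.0021,-0.0045,0,0,0,1],[-0.0091,0.0016,-0.0087,0,0,0,1],[-0.0091,0.0016,-0.0087,0,0,0,1],[-0.0091,0.0016,-0.0087,0,0,0,1]]'
python3 - <<'E'
from h import *
p,W=look("scene","s4");cv2.imwrite("pics/s4c.png",cv2.resize(p[130:330,200:440],(720,600)))
E
```

```text
time: 8.27
eef_pos: [0.5558, 0.0523, 0.1896]
ee_rot: [0.001, 0.085, 0.996, -0.0]
ft_force: [0.3, -0.0, 0.4]
opening: 0.004
gripper_force: 0.3
```

View pics/s4c.png

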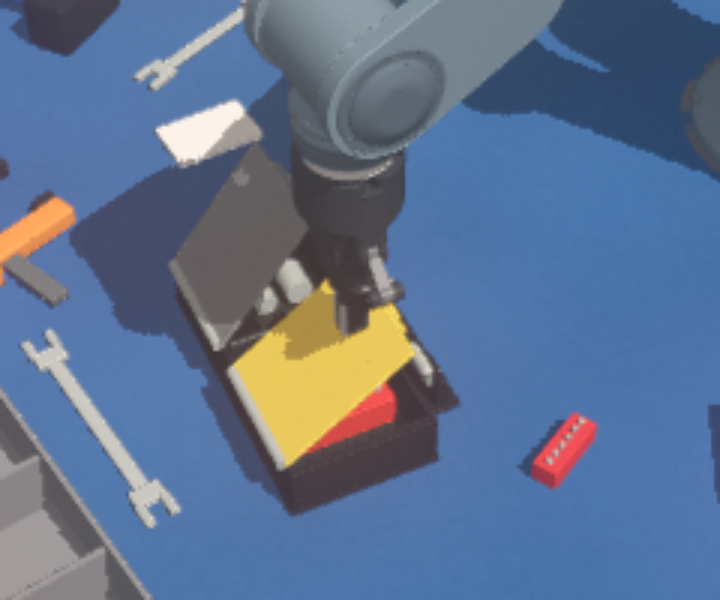

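The yellow cover is coming down under the fingertips (contact near (355,320) in the crop). Continuing down.

```bash
python3 -m handwheel '[[-0.0046,0.0008,-0.0084,0,0,0,1],[-0.0046,0.0008,-0.0084,0,0,0,1],[-0.0046,0.0008,-0.0084,0,0,0,1],[-0.0019,0.0003,-0.0061,0,0,0,1],[-0.0019,0.0003,-0.0061,0,0,0,1],[-0.0019,0.0003,-0.0061,0,0,0,1],[0,0,-0.003,0,0,0,1],[0,0,-0.003,0,0,0,1],[0,0,0,0,0,0,1],[0,0,0,0,0,0,1]]'
```

```text
time: 9.15
eef_pos: [0.5365, 0.0555, 0.1393]
ee_rot: [0.0, 0.085, 0.996, -0.0]
ft_force: [-0.1, -0.1, 0.3]
opening: 0.0
gripper_force: 0.0
```

```bash
python3 -m handwheel '[[-0.004,0.0007,0,0,0,0,1],[-0.004,0.0007,0,0,0,0,1],[0,0,-0.002,0,0,0,1],[0,0,-0.002,0,0,0,1],[0,0,-0.002,0,0,0,1],[0,0,-0.002,0,0,0,1],[0,0,-0.002,0,0,0,1],[0,0,0,0,0,0,1]]'
```

```text
time: 9.82
eef_pos: [0.528, 0.057, 0.1289]
ee_rot: [-0.0, 0.085, 0.996, -0.0]
ft_force: [-0.1, -0.5, -0.6]
opening: 0.001
gripper_force: 0.0
```

```bash
python3 -m handwheel '[[0,0,-0.0015,0,0,0,1],[0,0,-0.0015,0,0,0,1],[0,0,-0.0015,0,0,0,1],[0,0,0,0,0,0,1]]'
python3 - <<'E'
from h import *
p,W=look("side","s5");cv2.imwrite("pics/s5c.png",cv2.resize(p[150:310,220:380],(600,600)))
a=np.deg2rad(-10.2);R=np.array([[np.cos(a),-np.sin(a)],[np.sin(a),np.cos(a)]])
h=cv2.cvtColor(p,cv2.COLOR_BGR2HSV);G=(h[...,0]>18)&(h[...,0]<35)&(h[...,1]>120)&(abs(W[...,0]-.57)<.12)&(abs(W[...,1]-.06)<.1)
Q=np.c_[(W[G][:,:2]-[.572,.0467])@R,W[G][:,2:]]
for x in np.arange(-.07,.07,.02):
    t=Q[abs(Q[:,0]-x)<.006]
    if len(t)>3:print(round(x,2),len(t),np.median(t[:,2]).round(4))
E
```

```text
time: 10.15
eef_pos: [0.5288, 0.057, 0.1273]
ee_rot: [-0.001, 0.085, 0.996, -0.0]
ft_force: [-10.7, 1.0, 22.0]
opening: -0.002
gripper_force: 10.9
-0.07 37 0.0529
-0.05 16 0.0529
-0.03 16 0.0536
-0.01 47 0.0533
0.01 11 0.051
0.03 7 0.0517
0.05 8 0.0506
```

View pics/s5c.png

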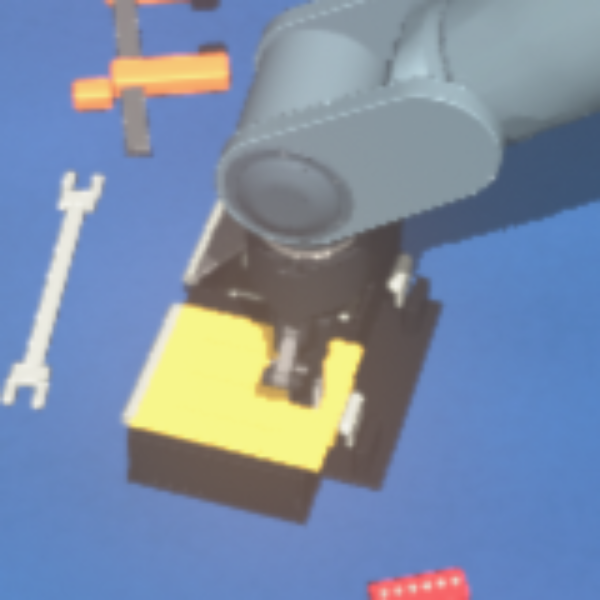

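The yellow cover looks flat, with the catch at (350,415) beside its front edge. I'll lift off, check that it stays shut, then go above the grey cover.

```bash
python3 -m handwheel '[[0,0,0.015,0,0,0,1],[0,0,0.03,0,0,0,1],[0,0,0.03,0,0,0,1],[0,0,0.03,0,0,0,1],[0,0,0.035,0,0,0,1],[0,0,0.035,0,0,0,1],[0.0051,-0.0268,0,0,0,0,1],[0.0051,-0.0268,0,0,0,0,1],[0.0051,-0.0268,0,0,0,0,1],[0.0051,-0.0268,0,0,0,0,1],[0.0051,-0.0268,0,0,0,0,1],[0,0,0,0,0,0,1]]'
python3 - <<'E'
from h import *
a=np.deg2rad(-10.2);R=np.array([[np.cos(a),-np.sin(a)],[np.sin(a),np.cos(a)]])
for n in("side","scene"):
  p,W=look(n,n+"6")
  h=cv2.cvtColor(p,cv2.COLOR_BGR2HSV);G=(h[...,0]>18)&(h[...,0]<35)&(h[...,1]>120)&(abs(W[...,0]-.57)<.12)&(abs(W[...,1]-.06)<.1)&(W[...,2]>.03)&(W[...,2]<.09)
  Q=np.c_[(W[G][:,:2]-[.572,.0467])@R,W[G][:,2:]]
  c=np.polyfit(Q[:,0],Q[:,2],1);print(n,len(Q),"slope",c.round(4))
  G=(W[...,2]>.07)&(W[...,2]<.15)&(h[...,1]<60)&(abs(W[...,0]-.55)<.1)&(abs(W[...,1]+.09)<.06)
  Q=np.c_[(W[G][:,:2]-[.5493,-.0793])@R,W[G][:,2:]]
  for z in(.08,.1,.12,.14):
    t=Q[abs(Q[:,2]-z)<.005]
    if len(t)>3:print("grey",z,len(t),np.percentile(t[:,0],[10,50,90]).round(3))
E
```

```text
time: 11.2
eef_pos: [0.5544, -0.0808, 0.2997]
ee_rot: [0.0, 0.087, 0.996, -0.001]
ft_force: [0.8, 0.2, 1.4]
opening: 0.003
gripper_force: 0.0
side 104 slope [-0.0083  0.0507]
grey 0.08 61 [0.037 0.04  0.044]
grey 0.1 73 [0.021 0.025 0.029]
grey 0.12 66 [0.005 0.009 0.013]
grey 0.14 70 [-0.014 -0.008 -0.004]
scene 2033 slope [0.003  0.0537]
grey 0.08 147 [0.036 0.04  0.044]
grey 0.1 147 [0.02  0.024 0.028]
grey 0.12 149 [0.004 0.009 0.012]
grey 0.14 150 [-0.012 -0.008 -0.004]
```

```bash
python3 -m handwheel '[[0,0,-0.0215,0,0,0,1],[0,0,-0.0215,0,0,0,1],[0,0,-0.0215,0,0,0,1],[0,0,-0.012,0,0,0,1],[0,0,-0.011,0,0,0,1],[-0.007,0.0013,-0.0071,0,0,0,1],[-0.007,0.0013,-0.0071,0,0,0,1],[-0.007,0.0013,-0.0071,0,0,0,1],[-0.0046,0.0008,-0.0084,0,0,0,1],[-0.0046,0.0008,-0.0084,0,0,0,1],[-0.0046,0.0008,-0.0084,0,0,0,1],[-0.0019,0.0003,-0.0061,0,0,0,1],[-0.0019,0.0003,-0.0061,0,0,0,1],[-0.0019,0.0003,-0.0061,0,0,0,1],[-0.004,0.0007,-0.002,0,0,0,1],[-0.004,0.0007,-0.002,0,0,0,1],[0,0,-0.002,0,0,0,1],[0,0,0,0,0,0,1]]'
```

```text
time: 12.8
eef_pos: [0.5051, -0.0684, 0.1412]
ee_rot: [-0.0, 0.085, 0.996, 0.0]
ft_force: [-0.3, 0.2, 0.2]
opening: 0.003
gripper_force: 0.0
```

```bash
python3 -m handwheel '[[0,0,-0.002,0,0,0,1],[0,0,-0.002,0,0,0,1],[0,0,-0.002,0,0,0,1],[0,0,-0.002,0,0,0,1],[0,0,-0.002,0,0,0,1],[0,0,-0.002,0,0,0,1],[0,0,0,0,0,0,1]]'
```

```text
time: 13.38
eef_pos: [0.5053, -0.0684, 0.1291]
ee_rot: [-0.0, 0.085, 0.996, 0.0]
ft_force: [-0.7, 0.2, -0.6]
opening: 0.002
gripper_force: 0.0
```

```bash
python3 -m handwheel '[[0,0,-0.0015,0,0,0,1],[0,0,-0.0015,0,0,0,1],[0,0,-0.0015,0,0,0,1],[0,0,0,0,0,0,1]]' && python3 -m handwheel '[[0,0,0.015,0,0,0,1],[0,0,0.03,0,0,0,1],[0,0,0.03,0,0,0,1],[0,0,0.03,0,0,0,1],[0,0,0.035,0,0,0,1],[0,0,0.035,0,0,0,1],[-0.03,0,0.01,0,0,0,1],[-0.03,0,0.01,0,0,0,1],[-0.03,0,0,0,0,0,1],[0,0,0,0,0,0,1],[0,0,0,0,0,0,1]]'
python3 - <<'E'
from h import *
a=np.deg2rad(-10.2);R=np.array([[np.cos(a),-np.sin(a)],[np.sin(a),np.cos(a)]])
for n in("side","scene"):
  p,W=look(n,n+"7")
  for nm,c in(("yel",[.572,.0467]),("grey",[.5493,-.0793])):
    Q=np.c_[(W[...,:2].reshape(-1,2)-c)@R,W[...,2].reshape(-1,1)]
    Q=Q[(abs(Q[:,0])<.05)&(abs(Q[:,1])<.045)&(Q[:,2]<.1)]
    print(n,nm,len(Q),np.polyfit(Q[:,0],Q[:,2],1).round(4),np.percentile(Q[:,2],[2,98]).round(4))
cv2.imwrite("pics/s7c.png",cv2.resize(p[130:330,200:440],(720,600)))
E
```

```text
time: 13.72
eef_pos: [0.5058, -0.0686, 0.1273]
ee_rot: [-0.001, 0.085, 0.996, 0.0]
ft_force: [-10.8, 2.8, 21.0]
opening: -0.005
gripper_force: 10.6
time: 14.63
eef_pos: [0.4147, -0.0684, 0.3201]
ee_rot: [0.001, 0.086, 0.996, -0.0]
ft_force: [0.8, -0.4, 0.6]
opening: 0.001
gripper_force: 0.0
side yel 1151 [0.0028 0.0535] [0.0479 0.0592]
side grey 995 [0.0005 0.0534] [0.0468 0.0596]
scene yel 1337 [0.0004 0.0536] [0.05   0.0576]
scene grey 1107 [-0.002   0.0534] [0.0498 0.0578]
```

View pics/s7c.png

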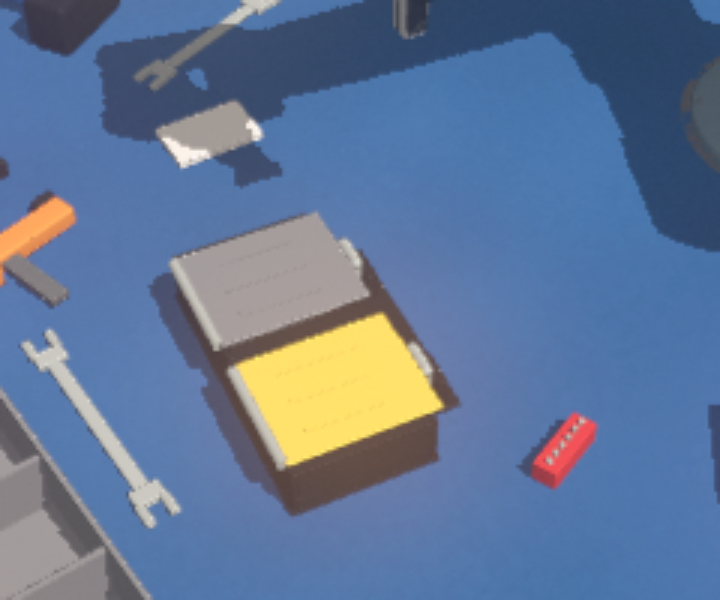

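Both covers are flat, with slopes under 0.003 rad. The catches at (350,250) and (422,360) sit over the front edges, and the arm is clear of everything.

```bash
python3 -c "
from rig import manip
print(manip.job_done())"
```

```text
the job is handed in; nothing more can be done
None
```

The middle-sized red rack was set flat, bits up, in the yellow bay; both covers are pressed shut (measured slopes under 0.003 rad after lifting off); I handed the job in after about 15 s of robot time, with no verdict returned.

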